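# Set two gas taps by pushing their levers

## Robot

A 6-joint arm with a two-finger parallel gripper is mounted at the origin on the work surface. World frame = base frame: x ahead of the robot, y to its left, z up, the work surface at z = 0. Lengths are in mm, angles in degrees, forces in N, time in s.
With the tool pointing down it reaches from about 350 to 850 mm from the base axis. Payload 8.1 kg.
Tool frame: the origin (TCP) lies on the centre line of the jaws, within the pads' length; the fingertips stand 19 mm ahead of it and the grasp point (between the pads) is the TCP; z points along the fingers, y is the line along which they close (so a half turn about z gives the same grasp; the last joint's range is limited). The gripper opens to 85 mm and grips with 20 to 120 N. Pads are 22 mm wide; open, the fingers measure 114 mm over their backs; the gripper's body (76 mm by 85 mm) begins 54 mm behind the grasp point. The pads swing forward as they close: fully open they stand 13 mm farther back than shut.
Start: joints at [58.763, 7.471, 85.268, -0, 87.261, -4.893], TCP at [266.242, 537.7, 250.292] pointing down, gripper open.
Joint ranges: [-169.43, 169.43], [-51.17, 129.36], [1.28, 143.12], [-76.62, 256.62], [0, 156.53], [-152.29, 152.29]. Speed limits (degrees/s): [136.94, 136.94, 159.86, 180, 180, 180].

## Interface

Orientations are given as [roll, pitch, yaw] about the fixed x, y, z axes, in that order (R = Rz(yaw) Ry(pitch) Rx(roll)).
In Python, from bench import r gives the robot as it stands. The module is installed in compiled form; this text tells all that it offers.
- The arm moves only by the tool servo_tool, never from a script. Its arguments are lists of equal length, an entry for each row: "fingers": the finger opening in m, from 0 to 0.0854; "linear": the shift along the tool's x, y, z in m, a list of three; "rotation": the turn, a rotation vector about the tool's x, y, z in degrees, a list of three. A call has 1 to 10 rows; each row is the pose to reach, as a shift and turn from the pose commanded when the call began, along the tool's axes at that moment; what a row does not reach only later rows make up. A row lasts 1/10 s, in which the tool goes at most 50 mm and 8.59 degrees, less where a joint would pass 70% of its speed; a pose out of reach is approached as far as the arm can. A call with a gripper value outside its range is refused whole. The fingers move at their own pace and stop on an object; "force" is the grip in N (left out, the last holds). Time passes only in rows, so rows that repeat a pose let the fingers close. It gives the time, the measured TCP pose, the force, the opening and the grip force at its end, in the units of the state.
- r.sense(): the state, without advancing time (a new reading comes with each control period).
- r.snapshot(name): name is "scene" or "top" or "wrist"; returns a dict with "frame" (480x640x3 uint8, red, green, blue), "fx", "fy", "cx", "cy" (pixels), "camera_from_world" (4x4, takes a point from world to camera coordinates). Camera axes: x right, y up, looking along -z (the intrinsics and any distortion apply to the point x, -y, -z); pixel columns grow to the right and rows downward; lengths in mm; the calibration is good to about 2 mm. A picture is of the moment at which its call begins. There is no depth.
- r.hand_in(): hands the job in; it is judged then, once.
The state is a dict: "time": time; "joint_pos": joint angles; "qd": joint speeds; "joint_efforts": joint torques, N m; "tool_pos": TCP position; "tcp_rot": TCP orientation; "ft_force": force on the tool from outside, world axes, zero at the start; "wrist_torque": the same for the moment, N m; "finger_gap": finger opening in mm; "grip_force": force on a finger pad.
Only numpy, scipy, OpenCV 4.12 (cv2) and the standard library are available. Lean on these libraries where they do the work, as an engineer would, in place of code of your own. Each camera call takes 0.05 s, during which the arm holds its last target. There are 200 camera calls.

## Task

Two table gas rings have their tap levers open: one ring has a pot on it, the other stands bare. Push the bare ring's lever round with a finger until it is fully shut (square across its pipe, against its stop), and push the other lever to halfway, 45 degrees from its pipe, so that the pot just simmers; do not shut the gas under the pot on the way. Only push the levers, and leave the pot and everything else on the counter where it is.

Things in the scene. Friction and masses are not known exactly. Their poses are not given: they have to be found in the camera images.
- ring_bare: Fixed table gas ring with nothing standing on it, with its feed pipe and tap. Origin on the table right under the tap's pivot; its +x axis runs along the pipe from the pivot to the ring, z up. The ring (cast burner with four pan supports, 180 mm across, 65 mm high) is centred 250 mm along +x; the pipe comes up out of the table 100 mm behind the pivot (-x).
- tap_bare (a joint): Tap lever of the gas ring with nothing standing on it, rad: 0 = in line with the pipe, pointing from pivot to ring = fully open; turns clockwise seen from above; 1.571 = square across the pipe, at a hard stop = shut; 0.785 = halfway. Starts at 0 to 0.3. Stays where it is left (friction about 0.22 N m: 2.5 N pushed 85 mm from the pivot).
- tap_bare_pivot (a point): Pivot of the lever of the gas ring with nothing standing on it: on its vertical axis, level with the lever's top face (112 mm above the table). Lever: black flat bar 120 mm long from the axis, 20 mm wide, 14 mm thick (underside at 98 mm), free space beside it. Below it: steel pipe, top at 71 mm; brass valve body 65 mm long, top at 79 mm.
- tap_bare_tip (a point): Free end of that lever (gas ring with nothing standing on it): middle of its end, on its top face, 120 mm from the pivot axis.
- ring_pot: Fixed table gas ring with the pot standing on it, with its feed pipe and tap. Origin on the table right under the tap's pivot; its +x axis runs along the pipe from the pivot to the ring, z up. The ring (cast burner with four pan supports, 180 mm across, 65 mm high) is centred 250 mm along +x; the pipe comes up out of the table 100 mm behind the pivot (-x).
- tap_pot (a joint): Tap lever of the gas ring with the pot standing on it, rad: 0 = in line with the pipe, pointing from pivot to ring = fully open; turns clockwise seen from above; 1.571 = square across the pipe, at a hard stop = shut; 0.785 = halfway. Starts at 0 to 0.3. Stays where it is left (friction about 0.22 N m: 2.5 N pushed 85 mm from the pivot).
- tap_pot_pivot (a point): Pivot of the lever of the gas ring with the pot standing on it: on its vertical axis, level with the lever's top face (112 mm above the table). Lever: black flat bar 120 mm long from the axis, 20 mm wide, 14 mm thick (underside at 98 mm), free space beside it. Below it: steel pipe, top at 71 mm; brass valve body 65 mm long, top at 79 mm.
- tap_pot_tip (a point): Free end of that lever (gas ring with the pot standing on it): middle of its end, on its top face, 120 mm from the pivot axis.
- pot: Aluminium cooking pot with two small side handles, 150 mm across the rim, 80 mm high, standing on one of the gas rings (rim 145 mm above the table). Origin: centre of its underside. Leave alone.
- bowl_a: White bowl, 150 mm across, 55 mm high, on the table. Origin: centre of its underside. Leave alone.
- bowl_b: Brown earthenware bowl, 150 mm across, 55 mm high, on the table. Origin: centre of its underside. Leave alone.
- ramekin: Small white ramekin, 70 mm across, 40 mm high, on the table. Origin: centre of its underside. Leave alone.
- squeezer: Clear sauce bottle, 56 mm across, 170 mm high. Origin: centre of its underside. Leave alone.
- mill: Dark wooden pepper mill, 56 mm across, 150 mm high. Origin: centre of its underside. Leave alone.
- spoon: Steel spoon, 170 mm long, lying on the table between the two pipes. Origin: on its underside, x along its length. Leave alone.
- tweezers: Steel plating tweezers, 150 mm long, lying on the table. Origin: centre of their underside. Leave alone.

How it is judged (in metres and radians):
At the end, for the whole second after the job is handed in: The bare ring's lever stands at least 1.45 rad (83 deg) from its pipe; the lever of the ring with the pot stands at 45 deg, give or take 8.5 deg (0.635 to 0.935 rad); both levers at rest; the pot upright on its ring (within 20 mm of where it stood), everything else within 30 mm of its start (value of joint tap_bare above 1.45 rad and value of joint tap_pot between 0.635 and 0.935 rad and velocity of joint tap_bare between -0.05 and 0.05 rad/s and velocity of joint tap_pot between -0.05 and 0.05 rad/s and horizontal distance between pot and ring_pot between 0.225 and 0.275 m and angle between pot's own z axis and vertical below 0.05 rad and distance of each of pot, bowl_a, bowl_b, ramekin, squeezer, mill, spoon, tweezers from where it was at the start of the episode below 0.03 m); the robot touches nothing.
It fails at once if the gas under the pot is shut off (its lever pushed beyond about 72 degrees) (value of joint tap_pot above 1.25 rad).
It fails at once if the pot is shoved, tipped or lifted (distance of pot from where it was at the start of the episode above 0.02 m or angle between pot's own z axis and vertical above 0.15 rad).
It fails at once if something else on the table is lifted, carried or knocked away (moved over 30 mm) (distance of any of bowl_a, bowl_b, ramekin, squeezer, mill, spoon, tweezers from where it was at the start of the episode above 0.03 m).
It also fails if it takes over 61 s, if anything falls off the work surface, if the arm or the gripper's body presses on something with over 40 N, if the wrist force passes 120 N, or if a joint passes its speed limit or range.

## Working session

There is one attempt and no reset: what is moved stays moved. The work goes in short steps, Python scripts to look and compute and a tool call to move; the robot and the scene stay as the last step left them, time stands still between calls to the robot, and variables do not carry over. Pictures are saved under pics/ and viewed, at most 10 in all, crops included, and the job is handed in when it is done.

Besides the shell and the picture viewer there is one more tool, called after "Emit:" by a JSON object that holds its "method" and its "body". servo_tool: Moves the arm, as the interface text tells. Its arguments: {"type":"object","properties":{"fingers":{"type":"array","items":{"type":"number"}},"linear":{"type":"array","items":{"type":"array","items":{"type":"number"}}},"rotation":{"type":"array","items":{"type":"array","items":{"type":"number"}}},"force":{"type":"number"}},"required":["fingers","linear","rotation"]}

```bash
mkdir -p pics; python3 - <<'E'
from bench import r
import cv2,pickle
d={}
for n in("top","scene"):
    s=r.snapshot(n);d[n]=s;cv2.imwrite(f"pics/{n}0.png",s["frame"][...,::-1])
    print(n,s["fx"],s["fy"],s["cx"],s["cy"],s["camera_from_world"], [k for k in s])
pickle.dump(d,open("s0.pkl","wb"))
s=r.sense();print(s["time"],s["tool_pos"],s["tcp_rot"],s["finger_gap"])
E
```

```text
top 451.0285841473897 451.0285841473897 315.90526820558694 240.50715849785607 [[ 8.52094777e-03 -9.99948793e-01 -5.45931614e-03  1.99747480e+01]
 [ 9.88610981e-01  7.60374903e-03  1.50301402e-01 -5.59802734e+02]
 [-1.50252195e-01 -6.67785028e-03  9.88625149e-01 -1.18019671e+03]
 [ 0.00000000e+00  0.00000000e+00  0.00000000e+00  1.00000000e+00]] ['frame', 'fx', 'fy', 'cx', 'cy', 'camera_from_world']
scene 455.5479366154609 455.5479366154609 319.968041605674 241.923262397181 [[ 7.60776244e-01  6.48852187e-01  1.45032838e-02 -4.08051921e+02]
 [-5.35806868e-01  6.15307209e-01  5.78193773e-01  2.52865642e+02]
 [ 3.66238319e-01 -4.47647046e-01  8.15770566e-01 -1.56223412e+03]
 [ 0.00000000e+00  0.00000000e+00  0.00000000e+00  1.00000000e+00]] ['frame', 'fx', 'fy', 'cx', 'cy', 'camera_from_world']
0.1 [265.99607558 537.28491745 249.33247634] [-1.79902237e+02 -8.43839857e-03  1.53654598e+02] 85.6923245383722
```

View pics/top0.png

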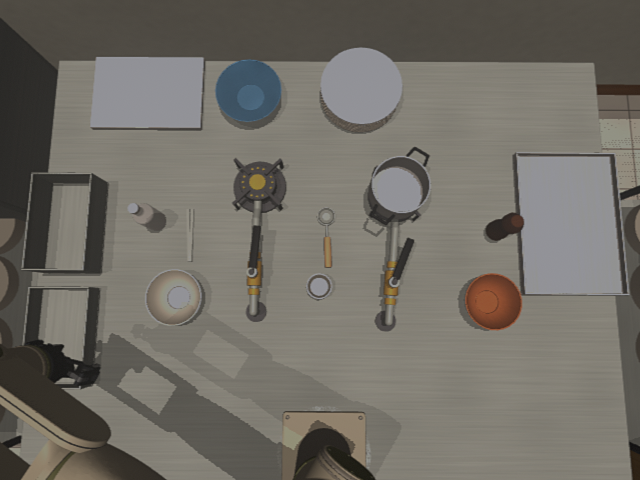

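View pics/scene0.png

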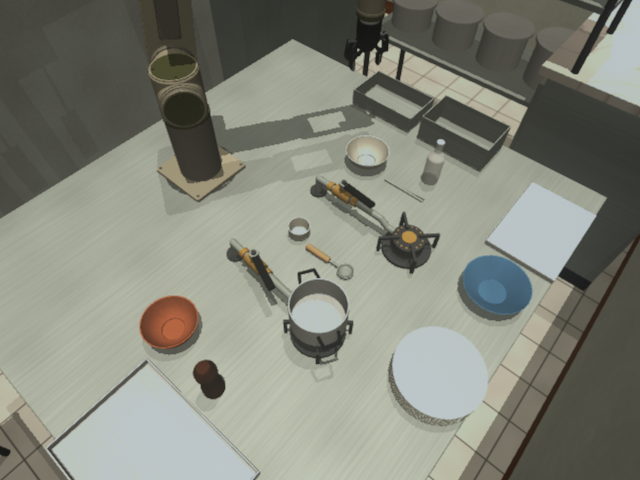

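The top view has the bare ring on the left, with its pivot near (252,272) and lever tip near (255,228). The pot ring is on the right, with its pivot near (392,285) and tip near (409,240). The scene view agrees. Next I'll measure the levers and pipes.

```bash
cat > h.py <<'E'
import numpy as np,cv2
def ray(s,uv,z):
    T=s["camera_from_world"];R=T[:3,:3];c=-R.T@T[:3,3]
    d=R.T@np.array([(uv[0]-s["cx"])/s["fx"],-(uv[1]-s["cy"])/s["fy"],-1])
    return (c+d*(z-c[2])/d[2])
def lever(s,box):
    x0,y0,x1,y1=box;f=s["frame"][y0:y1,x0:x1].astype(int)
    m=(f.max(2)<42).astype(np.uint8)
    n,l,st,c=cv2.connectedComponentsWithStats(m,connectivity=8)
    i=1+np.argmax(st[1:,4]);ys,xs=np.where(l==i)
    # project pixels on top-face plane, fit long axis
    P=np.array([ray(s,(x+x0,y+y0),112)[:2] for x,y in zip(xs,ys)])
    (cx,cy),wh,_=cv2.minAreaRect(P.astype(np.float32));b=cv2.boxPoints(cv2.minAreaRect(P.astype(np.float32)))
    mu=P.mean(0);w,v=np.linalg.eigh(np.cov((P-mu).T));a=v[:,1]*np.sign(v[0,1]);t=(P-mu)@a
    return st[i,4],mu,np.degrees(np.arctan2(a[1],a[0])),mu+a*t.min(),mu+a*t.max(),wh
E
python3 - <<'E'
import pickle,cv2,numpy as np
from h import *
np.set_printoptions(precision=1,suppress=True)
d=pickle.load(open("s0.pkl","rb"))
B={"top":{"bare":(240,215,268,285),"pot":(380,232,418,295)},"scene":{"bare":(330,172,380,212),"pot":(240,245,278,294)}}
tiles=[]
for n in d:
    for k,b in B[n].items():
        print(n,k,*lever(d[n],b))
s=d["top"]
g=s["frame"][...,::-1]
c=np.hstack([cv2.resize(g[150:330,205:305],None,fx=3.3,fy=3.3,interpolation=2),cv2.resize(g[150:330,350:450],None,fx=3.3,fy=3.3,interpolation=2)])
cv2.imwrite("pics/c1.png",c)
for n,s in d.items():
  for k,(x0,y0,x1,y1) in {"bare":B[n]["bare"],"pot":B[n]["pot"],"ring":((230,150,290,215) if n=="top" else (375,210,440,270))}.items():
    e=12
    f=s["frame"][y0-e:y1+e,x0-e:x1+e];h=cv2.cvtColor(f,cv2.COLOR_RGB2HSV)
    m=((h[...,0]>10)&(h[...,0]<28)&(h[...,1]>130)&(h[...,2]>70))
    ys,xs=np.where(m);u=(xs.mean()+x0-e,ys.mean()+y0-e)
    print(n,k,"brass",len(xs),u,ray(s,u,65 if k=="ring" else 70)[:2])
E
```

```text
Traceback (most recent call last):
  File "h.py", line 10, in lever
    i=1+np.argmax(st[1:,4]);ys,xs=np.where(l==i)
        ~~~~~~~~~^^^^^^^^^^
ValueError: attempt to get argmax of an empty sequence
```

```bash
sed -i 's/<42/<TH/; s/^def lever/TH=60\ndef lever/' h.py
python3 - <<'E'
import pickle,cv2,numpy as np
from h import *
np.set_printoptions(precision=1,suppress=True)
d=pickle.load(open("s0.pkl","rb"))
g=d["top"]["frame"][...,::-1]
cv2.imwrite("pics/c1.png",np.hstack([cv2.resize(g[150:330,205:305],None,fx=3.3,fy=3.3,interpolation=2),cv2.resize(g[150:330,350:450],None,fx=3.3,fy=3.3,interpolation=2)]))
print(d["top"]["frame"][235:265:6,246:262].max(2))
B={"top":{"bare":(240,215,268,285),"pot":(380,232,418,295)},"scene":{"bare":(330,172,380,212),"pot":(240,245,278,294)}}
for n in d:
    for k,b in B[n].items():
        print(n,k,*lever(d[n],b))
for n,s in d.items():
  for k,(x0,y0,x1,y1) in {"bare":B[n]["bare"],"pot":B[n]["pot"],"ring":((230,150,290,215) if n=="top" else (375,210,440,270))}.items():
    e=12
    f=s["frame"][y0-e:y1+e,x0-e:x1+e];h=cv2.cvtColor(f,cv2.COLOR_RGB2HSV)
    m=((h[...,0]>10)&(h[...,0]<28)&(h[...,1]>130)&(h[...,2]>70))
    ys,xs=np.where(m);u=(xs.mean()+x0-e,ys.mean()+y0-e)
    print(n,k,"brass",len(xs),u,ray(s,u,65 if k=="ring" else 70)[:2])
E
```

```text
[[134 134 134 135 138 111  66  44  46  48  49  51  45  48  79  89]
 [135 135 135 138 138  99  48  45  49  50  50  50  43  67  81  83]
 [137 137 138 139 103  52  45  48  50  50  51  46  50  83  88  81]
 [133 134 135 106  60  44  48  50  50  51  46  44  69  88  83 103]
 [134 135 121  79  46  47  50  51  52  52  43  51  63  73  79  81]]
top bare 318 [532.4 180.3] -4.326480508834813 [480.  184.2] [586.2 176.2] (21.638154983520508, 106.57768249511719)
top pot 320 [ 504.7 -196.5] -22.168305506715456 [ 454.  -175.9] [ 555.4 -217.2] (20.528514862060547, 109.43417358398438)
scene bare 233 [534.4 175. ] -5.19610007098468 [469.6 180.9] [591.  169.9] (25.037193298339844, 121.63479614257812)
scene pot 266 [ 510.8 -202.3] -21.952427264835013 [ 457.6 -180.8] [ 561.3 -222.7] (20.10981559753418, 111.92557525634766)
top bare brass 210 (np.float64(255.29047619047617), np.float64(279.7714285714286)) [450.3 182. ]
top pot brass 283 (np.float64(389.69257950530033), np.float64(284.4593639575972)) [ 441.  -169.1]
top ring brass 222 (np.float64(256.94144144144144), np.float64(181.46846846846847)) [717.1 185.9]
scene bare brass 163 (np.float64(340.159509202454), np.float64(192.4601226993865)) [465.5 178.2]
scene pot brass 120 (np.float64(249.35000000000002), np.float64(259.2083333333333)) [ 430.4 -180. ]
scene ring brass 145 (np.float64(408.6551724137931), np.float64(236.97931034482758)) [721.3 179.4]
```

View pics/c1.png

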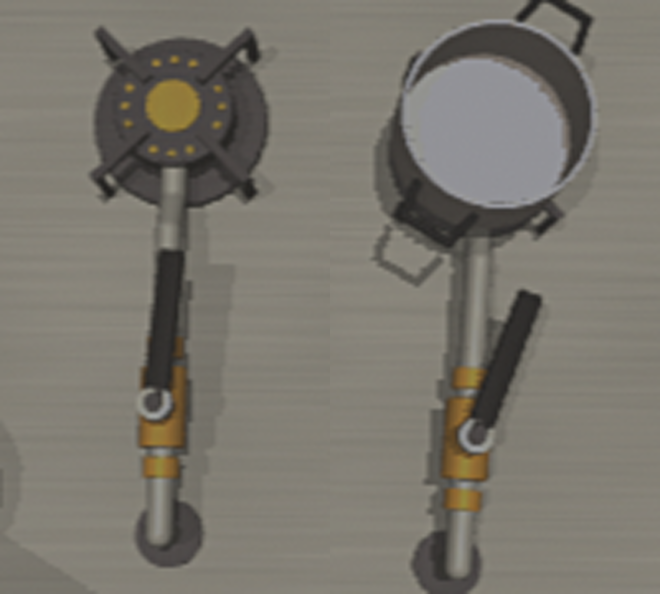

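The crop shows pivot washers at full-image (252,272) for the bare tap and (394,282) for the pot tap. The pipe under the pot is clearly tilted, from about (395,226) to (389,320). I'll measure the pipe direction next.

```bash
python3 - <<'E'
import pickle,cv2,numpy as np
from h import *
np.set_printoptions(precision=1,suppress=True)
d=pickle.load(open("s0.pkl","rb"));s=d["top"];S=d["scene"]
ang=lambda a,b:np.degrees(np.arctan2((b-a)[1],(b-a)[0]))
for n,a,b,w in(("pot",(388.8,312),(394.8,225.8),(393.9,281.8)),("bare",(253.2,303),(257.4,205),(252,272.1))):
    A,B=ray(s,a,66),ray(s,b,66);print(n,A[:2],B[:2],"pipe",ang(A,B),"washer",ray(s,w,112)[:2])
# pot from inner bright bottom / rim in top + scene: pale disc = pot bottom inside
for n,s,b in(("top",s,(365,150,432,222)),("scene",S,(285,275,352,350))):
    x0,y0,x1,y1=b;f=s["frame"][y0:y1,x0:x1].astype(int)
    m=((f.min(2)>135)&(f[...,2]>=f[...,0])).astype(np.uint8)
    k,l,st,c=cv2.connectedComponentsWithStats(m);i=1+np.argmax(st[1:,4]);cc=c[i]+[x0,y0]
    print(n,"pot floor",st[i],cc,ray(s,cc,70)[:2])
E
```

```text
pot [ 370.  -166.2] [ 597.3 -185.8] pipe -4.920622038784182 washer [ 445.4 -173.2]
bare [390.1 186.3] [651.5 182.7] pipe -0.79404980044367 washer [467. 185.]
top pot floor [  12   18   44   45 1550] [398.2 190.4] [ 693.4 -196. ]
scene pot floor [   6   25   52   33 1246] [316.2 316.4] [ 685.2 -190.8]
```

Emit:
{"method": "servo_tool", "body": {"fingers": [0,0,0,0], "linear": [[0,0,0],[0,0,0],[0,0,0],[0,0,0]], "rotation": [[0,0,-8],[0,0,-16],[0,0,-24],[0,0,-26.35]]}}

```text
time: 0.5
tool_pos: [266.1, 537.4, 249.6]
tcp_rot: [-179.9, -0.0, -179.7]
ft_force: [0.1, 0.4, 0.4]
finger_gap: 28.4
grip_force: 0.0
```

Emit:
{"method": "servo_tool", "body": {"fingers": [0,0,0,0,0,0,0,0,0,0], "linear": [[-0.029,-0.032,0],[-0.058,-0.064,0],[-0.087,-0.096,0],[-0.115,-0.128,0],[-0.144,-0.16,0],[-0.173,-0.192,0],[-0.201,-0.224,0],[-0.23,-0.255,0],[-0.259,-0.287,0],[-0.287,-0.319,0]], "rotation": [[0,0,0],[0,0,0],[0,0,0],[0,0,0],[0,0,0],[0,0,0],[0,0,0],[0,0,0],[0,0,0],[0,0,0]]}}

```text
time: 1.5
tool_pos: [554.0, 217.2, 249.8]
tcp_rot: [-180.0, -0.0, -180.0]
ft_force: [0.7, 0.5, 1.0]
finger_gap: -0.1
grip_force: 0.0
```

Emit:
{"method": "servo_tool", "body": {"fingers": [0,0,0,0,0,0,0], "linear": [[0,0,0],[0,0,0.03],[0,0,0.06],[0,0,0.09],[0,0,0.12],[0,0,0.143],[0,0,0.143]], "rotation": [[0,0,0],[0,0,0],[0,0,0],[0,0,0],[0,0,0],[0,0,0],[0,0,0]]}}

```text
time: 2.2
tool_pos: [549.6, 218.3, 102.5]
tcp_rot: [-179.9, -0.5, -180.0]
ft_force: [-0.8, -0.8, -0.1]
finger_gap: -0.1
grip_force: 0.0
```

```bash
python3 - <<'E'
from bench import r
import cv2,numpy as np
a=r.snapshot("top")["frame"][150:330,190:350,::-1];b=r.snapshot("scene")["frame"][120:300,280:440,::-1]
cv2.imwrite("pics/d1.png",np.hstack([cv2.resize(x,None,fx=2.5,fy=2.5,interpolation=2) for x in(a,b)]))
s=r.sense();print(s["time"],s["tool_pos"],s["tcp_rot"],s["finger_gap"],s["ft_force"])
# arc table
p=np.array([469,183]);
for ph in range(-5,-96,-10):
    a=np.radians(ph);u=np.array([np.cos(a),np.sin(a)]);n=np.array([-u[1],u[0]])
    c=p+85*u+n*(10+abs(n[0])*11+abs(n[1])*14.5);print(ph,c.round(0))
E
```

```text
2.3 [552.61513398 219.05078966 107.21565964] [-1.79982615e+02 -7.83625300e-02 -1.79972375e+02] 0.36212992697006186 [ 0.44211713  0.08072211 -0.62535215]
-5 [556. 201.]
-15 [558. 187.]
-25 [558. 172.]
-35 [555. 157.]
-45 [549. 143.]
-55 [540. 129.]
-65 [529. 117.]
-75 [515. 107.]
-85 [499. 100.]
-95 [484.  96.]
```

View pics/d1.png

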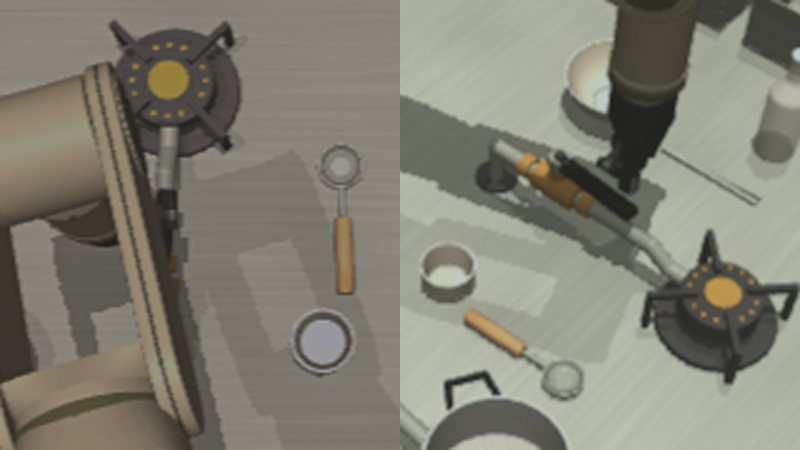

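The finger stands just left of the bare lever, near its tip, with clear space in the swing direction. Now I'll push along the arc.

Emit:
{"method": "servo_tool", "body": {"fingers": [0,0,0,0,0,0,0,0,0,0], "linear": [[-0.001,-0.008,0],[-0.003,-0.017,0],[-0.004,-0.024,0],[-0.005,-0.031,0],[-0.005,-0.038,0],[-0.005,-0.046,0],[-0.004,-0.053,0],[-0.002,-0.061,0],[0.001,-0.068,0],[0.004,-0.075,0]], "rotation": [[0,0,0],[0,0,0],[0,0,0],[0,0,0],[0,0,0],[0,0,0],[0,0,0],[0,0,0],[0,0,0],[0,0,0]]}}

```text
time: 3.3
tool_pos: [549.0, 143.1, 107.2]
tcp_rot: [-180.0, 0.0, -180.0]
ft_force: [1.1, 4.0, -0.9]
finger_gap: 0.3
grip_force: 1.7
```

Emit:
{"method": "servo_tool", "body": {"fingers": [0,0,0,0,0,0,0,0], "linear": [[0.004,-0.007,0],[0.009,-0.014,0],[0.014,-0.02,0],[0.02,-0.026,0],[0.027,-0.031,0],[0.034,-0.036,0],[0.042,-0.04,0],[0.05,-0.043,0]], "rotation": [[0,0,0],[0,0,0],[0,0,0],[0,0,0],[0,0,0],[0,0,0],[0,0,0],[0,0,0]]}}

```text
time: 4.1
tool_pos: [498.8, 100.3, 107.4]
tcp_rot: [-180.0, 0.0, 180.0]
ft_force: [3.5, 3.5, -0.2]
finger_gap: 0.0
grip_force: 1.8
```

Emit:
{"method": "servo_tool", "body": {"fingers": [0,0,0], "linear": [[0.004,-0.001,0],[0.008,-0.002,0],[0.008,-0.002,0]], "rotation": [[0,0,0],[0,0,0],[0,0,0]]}}

```text
time: 4.4
tool_pos: [490.6, 98.4, 107.2]
tcp_rot: [-180.0, -0.1, -180.0]
ft_force: [0.1, 0.5, -0.3]
finger_gap: 0.3
grip_force: 0.0
```

Emit:
{"method": "servo_tool", "body": {"fingers": [0,0,0], "linear": [[0.003,0,0],[0.006,0,0],[0.006,0,0]], "rotation": [[0,0,0],[0,0,0],[0,0,0]]}}

```text
time: 4.7
tool_pos: [488.8, 98.3, 107.9]
tcp_rot: [-180.0, 0.5, 180.0]
ft_force: [21.9, 0.4, -16.0]
finger_gap: 0.1
grip_force: 10.7
```

At the stop. Backing off, lifting, moving to the pot lever.

Emit:
{"method": "servo_tool", "body": {"fingers": [0,0,0,0,0,0,0,0,0], "linear": [[-0.01,0,0],[-0.02,0,0],[-0.02,0,0],[-0.02,0,-0.03],[-0.02,0,-0.06],[-0.02,0,-0.09],[-0.02,0,-0.12],[-0.02,0,-0.143],[-0.02,0,-0.143]], "rotation": [[0,0,0],[0,0,0],[0,0,0],[0,0,0],[0,0,0],[0,0,0],[0,0,0],[0,0,0],[0,0,0]]}}

```text
time: 5.6
tool_pos: [506.9, 99.0, 254.4]
tcp_rot: [180.0, 0.3, -180.0]
ft_force: [-0.2, -0.1, -0.2]
finger_gap: 0.0
grip_force: 0.0
```

Emit:
{"method": "servo_tool", "body": {"fingers": [0,0,0,0,0,0,0,0], "linear": [[-0.005,-0.038,0],[-0.01,-0.076,0],[-0.015,-0.114,0],[-0.02,-0.152,0],[-0.025,-0.19,0],[-0.03,-0.228,0],[-0.036,-0.264,0],[-0.036,-0.264,0]], "rotation": [[0,0,0],[0,0,0],[0,0,0],[0,0,0],[0,0,0],[0,0,0],[0,0,0],[0,0,0]]}}

```text
time: 6.4
tool_pos: [540.6, -169.1, 248.6]
tcp_rot: [-180.0, -0.1, 179.8]
ft_force: [-1.2, 0.5, -0.2]
finger_gap: 0.1
grip_force: 0.0
```

```bash
python3 - <<'E'
from bench import r
import cv2,numpy as np
from h import *
S=r.snapshot("top");a=S["frame"][150:330,220:430,::-1];S2=r.snapshot("scene");b=S2["frame"][160:340,220:400,::-1]
cv2.imwrite("pics/d2.png",np.hstack([cv2.resize(x,None,fx=2,fy=2,interpolation=2) for x in(a,b)]))
s=r.sense();print(s["time"],s["tool_pos"],s["tcp_rot"],s["ft_force"])
p=np.array([446.5,-174.5])
for ph in(-22,-27,-32,-37,-42,-47,-50,-53):
    a=np.radians(ph);u=np.array([np.cos(a),np.sin(a)]);n=np.array([-u[1],u[0]])
    c=p+85*u+n*(10+abs(n[0])*11+abs(n[1])*14.5);print(ph,c.round(0))
E
```

```text
6.5 [ 540.58888966 -165.60415224  248.82771615] [ 1.79924666e+02 -1.39753115e-01  1.79901315e+02] [-0.10963097  0.36090638 -0.29454963]
-22 [ 536. -181.]
-27 [ 535. -188.]
-32 [ 533. -196.]
-37 [ 531. -203.]
-42 [ 528. -210.]
-47 [ 525. -218.]
-50 [ 522. -222.]
-53 [ 520. -226.]
```

View pics/d2.png

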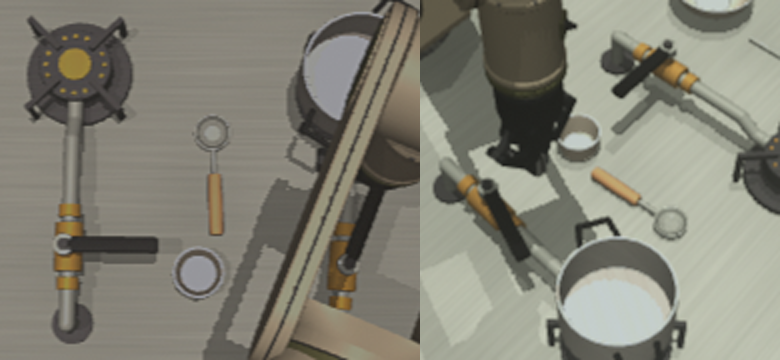

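The bare lever is now square across its pipe. The gripper hangs left of the pot lever, so I'll descend there and push it to just short of 45°.

Emit:
{"method": "servo_tool", "body": {"fingers": [0,0,0,0,0,0,0], "linear": [[0,0,0.03],[0,0,0.06],[0,0,0.09],[0,0,0.12],[0,0,0.135],[0,0,0.142],[0,0,0.142]], "rotation": [[0,0,0],[0,0,0],[0,0,0],[0,0,0],[0,0,0],[0,0,0],[0,0,0]]}}

```text
time: 7.2
tool_pos: [541.0, -164.5, 107.9]
tcp_rot: [180.0, -0.1, -180.0]
ft_force: [-0.4, -0.2, -0.4]
finger_gap: 0.1
grip_force: 0.0
```

Emit:
{"method": "servo_tool", "body": {"fingers": [0,0,0,0,0,0,0,0,0,0], "linear": [[0.002,-0.007,0],[0.005,-0.015,0],[0.006,-0.022,0],[0.008,-0.03,0],[0.01,-0.037,0],[0.0115,-0.041,0],[0.013,-0.044,0],[0.0145,-0.048,0],[0.016,-0.052,0],[0.016,-0.052,0]], "rotation": [[0,0,0],[0,0,0],[0,0,0],[0,0,0],[0,0,0],[0,0,0],[0,0,0],[0,0,0],[0,0,0],[0,0,0]]}}

```text
time: 8.2
tool_pos: [525.0, -217.8, 108.1]
tcp_rot: [-180.0, -0.0, 180.0]
ft_force: [0.5, 0.9, -0.2]
finger_gap: 0.2
grip_force: 0.3
```

```bash
python3 - <<'E'
from bench import r
import cv2,numpy as np
from h import *
S=r.snapshot("scene");b=S["frame"][200:340,190:370,::-1];a=r.snapshot("top")["frame"][210:350,340:520,::-1]
cv2.imwrite("pics/d3.png",np.hstack([cv2.resize(x,None,fx=2.2,fy=2.2,interpolation=2) for x in(a,b)]))
s=r.sense();print(s["time"],s["tool_pos"],s["tcp_rot"],s["ft_force"])
E
```

```text
8.3 [ 525.21881088 -217.75430577  108.25676824] [-1.79956850e+02 -5.81024814e-03  1.79993682e+02] [ 0.2693623  -1.15911637 -0.73206309]
```

View pics/d3.png

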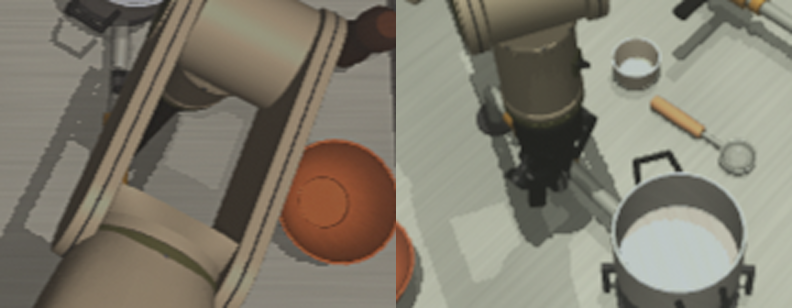

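The lever is hidden by the arm, so I'll back off, lift and swing clear to measure.

Emit:
{"method": "servo_tool", "body": {"fingers": [0,0,0,0,0,0,0,0,0], "linear": [[-0.005,0.009,0],[-0.01,0.018,0],[-0.01,0.018,0],[-0.01,0.018,-0.03],[-0.01,0.018,-0.06],[-0.01,0.018,-0.09],[-0.01,0.018,-0.12],[-0.01,0.018,-0.142],[-0.01,0.018,-0.142]], "rotation": [[0,0,0],[0,0,0],[0,0,0],[0,0,0],[0,0,0],[0,0,0],[0,0,0],[0,0,0],[0,0,0]]}}

```text
time: 9.2
tool_pos: [537.3, -199.9, 254.9]
tcp_rot: [-179.8, 0.4, -180.0]
ft_force: [-0.8, 0.6, 0.7]
finger_gap: 0.1
grip_force: 0.0
```

Emit:
{"method": "servo_tool", "body": {"fingers": [0,0,0,0,0,0,0,0], "linear": [[0.005,0.04,0],[0.01,0.08,0],[0.015,0.12,0],[0.02,0.16,0],[0.025,0.2,0],[0.03,0.24,0],[0.03,0.28,0],[0.03,0.28,0]], "rotation": [[0,0,0],[0,0,0],[0,0,0],[0,0,0],[0,0,0],[0,0,0],[0,0,0],[0,0,0]]}}

```text
time: 10.0
tool_pos: [504.4, 85.1, 249.3]
tcp_rot: [179.9, -0.1, -179.7]
ft_force: [0.1, -0.3, 0.9]
finger_gap: 0.3
grip_force: 0.0
```

```bash
python3 - <<'E'
from bench import r
import cv2,numpy as np
from h import *
np.set_printoptions(precision=1,suppress=True)
S=r.snapshot("top");a=S["frame"][150:330,340:520,::-1];S2=r.snapshot("scene");b=S2["frame"][160:340,190:370,::-1]
cv2.imwrite("pics/d4.png",np.hstack([cv2.resize(x,None,fx=2,fy=2,interpolation=2) for x in(a,b)]))
s=r.sense();print(s["time"],s["tool_pos"],s["ft_force"])
print(*lever(S,(385,240,440,290)));print(*lever(S2,(225,245,275,285)))
E
```

```text
10.1 [504.8  81.6 249.3] [-0.1 -0.9  0.6]
300 [ 492.2 -217.8] -44.65756017313803 [ 455.1 -181.2] [ 530.3 -255.5] (17.636249542236328, 105.68460845947266)
209 [ 486.2 -211.5] -44.34693542592675 [ 450.3 -176.4] [ 517.7 -242.3] (18.67392349243164, 94.12062072753906)
```

View pics/d4.png

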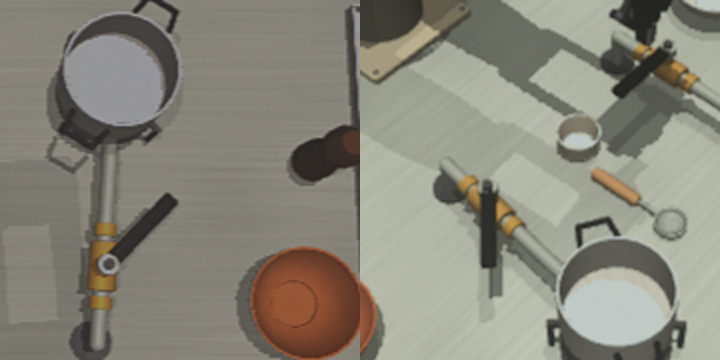

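The pot lever is at about 44.5° in world, which is about 39.5° from its pipe. That is inside tolerance, but I'll push 5° more to centre it.

Emit:
{"method": "servo_tool", "body": {"fingers": [0,0,0,0,0,0,0,0], "linear": [[-0.004,-0.04,0],[-0.008,-0.08,0],[-0.012,-0.12,0],[-0.016,-0.16,0],[-0.02,-0.2,0],[-0.025,-0.24,0],[-0.03,-0.28,0],[-0.03,-0.28,0]], "rotation": [[0,0,0],[0,0,0],[0,0,0],[0,0,0],[0,0,0],[0,0,0],[0,0,0],[0,0,0]]}}

```text
time: 10.9
tool_pos: [534.2, -205.4, 249.3]
tcp_rot: [-179.9, -0.1, 179.7]
ft_force: [-0.7, 0.7, 0.3]
finger_gap: -0.1
grip_force: 0.0
```

Emit:
{"method": "servo_tool", "body": {"fingers": [0,0,0,0,0,0,0], "linear": [[0,0,0.03],[0,0,0.06],[0,0,0.09],[0,0,0.12],[0,0,0.135],[0,0,0.142],[0,0,0.142]], "rotation": [[0,0,0],[0,0,0],[0,0,0],[0,0,0],[0,0,0],[0,0,0],[0,0,0]]}}

```text
time: 11.6
tool_pos: [534.8, -199.4, 107.8]
tcp_rot: [180.0, -0.1, 180.0]
ft_force: [0.7, 0.3, 0.2]
finger_gap: 0.0
grip_force: 0.0
```

Emit:
{"method": "servo_tool", "body": {"fingers": [0,0,0,0,0,0,0], "linear": [[0.005,-0.009,0],[0.009,-0.016,0],[0.011,-0.019,0],[0.013,-0.022,0],[0.014,-0.024,0],[0.015,-0.026,0],[0.015,-0.026,0]], "rotation": [[0,0,0],[0,0,0],[0,0,0],[0,0,0],[0,0,0],[0,0,0],[0,0,0]]}}

```text
time: 12.3
tool_pos: [520.3, -225.5, 108.4]
tcp_rot: [-180.0, 0.0, -180.0]
ft_force: [0.8, 1.3, 1.2]
finger_gap: 0.0
grip_force: 0.8
```

Emit:
{"method": "servo_tool", "body": {"fingers": [0,0,0,0,0,0,0,0,0], "linear": [[-0.005,0.009,0],[-0.01,0.018,0],[-0.01,0.018,0],[-0.01,0.018,-0.03],[-0.01,0.018,-0.06],[-0.01,0.018,-0.09],[-0.01,0.018,-0.12],[-0.01,0.018,-0.142],[-0.01,0.018,-0.142]], "rotation": [[0,0,0],[0,0,0],[0,0,0],[0,0,0],[0,0,0],[0,0,0],[0,0,0],[0,0,0],[0,0,0]]}}

```text
time: 13.2
tool_pos: [532.1, -207.9, 254.6]
tcp_rot: [-179.8, 0.3, -180.0]
ft_force: [-0.2, -0.6, 1.2]
finger_gap: 0.1
grip_force: 0.0
```

Emit:
{"method": "servo_tool", "body": {"fingers": [0,0,0,0,0,0,0,0], "linear": [[0.005,0.04,0],[0.01,0.08,0],[0.015,0.12,0],[0.02,0.16,0],[0.025,0.2,0],[0.03,0.24,0],[0.03,0.28,0],[0.03,0.28,0]], "rotation": [[0,0,0],[0,0,0],[0,0,0],[0,0,0],[0,0,0],[0,0,0],[0,0,0],[0,0,0]]}}

```text
time: 14.0
tool_pos: [499.2, 77.0, 249.0]
tcp_rot: [179.9, -0.1, -179.7]
ft_force: [0.4, -1.1, 0.2]
finger_gap: -0.1
grip_force: 0.0
```

```bash
python3 - <<'E'
from bench import r
import cv2,numpy as np
from h import *
np.set_printoptions(precision=1,suppress=True)
S=r.snapshot("top");S2=r.snapshot("scene")
cv2.imwrite("pics/d5.png",np.hstack([cv2.resize(x["frame"][...,::-1],(400,300)) for x in(S,S2)]))
print(*lever(S,(385,240,440,290)));print(*lever(S2,(225,245,275,285)));print(*lever(S2,(315,178,350,212)))
E
```

```text
301 [ 488.3 -222.3] -50.0510436741213 [ 455.2 -182.8] [ 522.4 -263. ] (18.6407470703125, 104.62896728515625)
204 [ 483.9 -216.3] -49.494015832678656 [ 456.5 -184.2] [ 510.7 -247.7] (20.39118003845215, 83.67555236816406)
267 [468.1 114.9] 85.90371048061813 [464.3  61.8] [472.2 173.2] (111.76052856445312, 54.62628936767578)
```

View pics/d5.png

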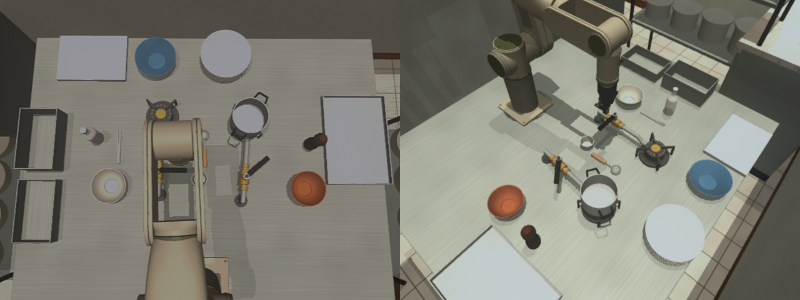

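The pot lever is at about -50° in world, which is 45° from its pipe. The bare lever is shut and everything else is in place.

```bash
python3 -c "
from bench import r
print(r.hand_in())"
```

```text
the job is handed in; nothing more can be done
None
```

The job is handed in, with no verdict returned: the bare ring's lever is shut against its stop, the pot's lever measures about 45° from its pipe, and nothing else appears to have moved in the final pictures.

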